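# Pry open the blue optical filter case

### The arm

A 6-joint arm with a two-finger parallel gripper is mounted at the origin on a cart in front of the work surface, level with it; the furniture and walls round the work are solid. World frame = base frame: x ahead of the robot, y to its left, z up, the work surface at z = 0. Lengths are in m, angles in rad, forces in N, time in s.
With the tool pointing down it reaches from about 0.325 to 0.9 m from the base axis. Payload 3.5 kg.
Tool frame: the origin (TCP) lies midway between the tips of the shut fingers; the grasp point (between the pads) lies 19 mm behind it; z points along the fingers, x is the direction in which the jaws open and shut, and the axes are right-handed (so a half turn about z gives the same grasp; the last joint's range is limited). The gripper opens to 85 mm and grips with 20 to 120 N. Pads are 22 mm wide; open, the fingers measure 114 mm over their backs; the gripper's body (76 mm by 85 mm) begins 54 mm behind the grasp point. The pads swing forward as they close: fully open they stand 13 mm farther back than shut.
Start: joints at [-1.236, 0.276, -0.026, 1.268, 0, 1.467], TCP at [0.265, -0.566, 0.231] pointing down, gripper open.
Joint ranges: [-3.12, 3.12], [-0.85, 1.88], [-1.08, 1.24], [-1.95, 2.15], [-1.57, 1.53], [-3.14, 3.14]. Speed limits (rad/s): [2.57, 2.57, 3.14, 3.14, 3.14, 3.14].

### API

Orientations are given as a 3x3 rotation matrix whose columns are the frame's x, y, z axes.
In Python, from bench import bot, capture, get_calibration, workorder gives the robot as it stands. The module is installed in compiled form; this text tells all that it offers.
- The arm moves only by the tool servo_tool, never from a script. Its argument "commands" is a list of rows, each a list of 6 numbers: the shift along the tool's x, y, z normalised to -1 to 1, where 1 is 0.04 m, then the turn, a rotation vector about the tool's x, y, z normalised to -1 to 1, where 1 is 0.15 rad. A call has 1 to 12 rows; each row shifts and turns the pose as measured when the row begins, along the tool's axes as they then stand; what a row does not reach is not made up. A row lasts 1/10 s, in which the tool goes at most 50 mm and 8.59 degrees, less where a joint would pass 70% of its speed; a pose out of reach is approached as far as the arm can. A call with a number of a shift or a turn outside -1 to 1 is refused whole. A call with a gripper value outside its range is refused whole. "claw" is the gripper command: -1 is shut, 1 is fully open, values between are in proportion, set as the call begins (left out, the last holds). The fingers move at their own pace and stop on an object; "newtons" is the grip in N (left out, the last holds). Time passes only in rows, so rows that do not move let the fingers close. It gives the time, the measured TCP pose, the force and the opening at its end, in the units of the state.
- bot.get_obs(): the state, without advancing time (a new reading comes with each control period).
- capture(name): name is "side" or "top"; returns (picture, depth): 384x512x3 uint8, blue, green, red; 384x512 float32, m along the optical axis (not along the pixel's ray), 0 where there is no reading.
- get_calibration(name): a dict with "K" (3x3 intrinsics, pixels), "k1" (the pictures are not rectified: a ray, as slopes to the right and down, at radius r is drawn at 1 + k1 r^2 times it, then the intrinsics apply), "R" (3x3) and "t" (3): a world point X has camera coordinates R X + t. Camera axes: x right, y down, z forward; pixel columns grow to the right and rows downward; lengths in m; the calibration is good to about 2 mm. A picture is of the moment at which its call begins. get_calibration takes no time and is no camera call.
- workorder.hand_in(): hands the job in, once; it reports no verdict.
The state is a dict: "t": time; "q": joint angles; "qd": joint speeds; "joint_efforts": joint torques, N m; "ee_pos": TCP position; "ee_rot": TCP orientation; "wrist_force": force on the tool from outside, world axes, zero at the start; "torque": the same for the moment, N m; "gripper_width": finger opening in m.
Only numpy, scipy, OpenCV 4.12 (cv2) and the standard library are available. Lean on these libraries where they do the work, as an engineer would, in place of code of your own. Each camera call takes 0.05 s, during which the arm holds its last target.

### The job

Take the wooden-handled pry blade, put its steel blade into the notch in the front of the case with the blue cover, and lever that cover up until it stays open by itself at 30 degrees or more. Then take the blade out and lay it flat on the bench, clear of that case. Do not touch the blue-covered case with the gripper, and leave the orange-covered case shut.

Things in the scene. Friction and masses are not known exactly. Their poses are not given: they have to be found in the camera images.
- pry_tool: Wooden handle 90 mm long (x), 16 wide (y), 22 high, with a flat steel blade (18 wide, 3 thick) level out of its +x end; 45 to 80 g. Origin: centre of the handle's underside, on the bench at the start; x along the blade, z up. Handle x = -45 to 45 mm, blade 45 to 120 mm, mid-plane 11 mm above the underside. Near it lies a screwdriver with a dark grey handle.
- blue_case: Grey-walled case with a flat blue cover, fixed, 110 mm deep (x), 100 wide (y), 53 high. Origin: centre of its underside, on the bench; front faces its own -x. Walls 4 mm thick, 48 high; the cover, a 5 mm plate lying on them flush with the sides, is hinged at the back (x = 55, z = 48). An equal case with an orange cover stands beside it, on either side.
- blue_notch (a point): Centre of the notch in the blue-covered case's front wall, on the outer face (case frame x = -55, y = 0, z = 40 mm); axes as the case's: x points into the case. The notch is 56 mm wide (y) and 16 mm high (z = 32 to 48), open up to the cover's underside. Behind it the case is empty down to z = 24 mm and back to x = 51 mm (case frame).
- blue_case_cover (a joint): Opening angle of the blue cover about its back edge, rad: 0 shut, grows as the front edge rises, up to 1.8. The hinge is stiff and the cover stays where it is left; about 2 N at mid-cover lifts it.
- orange_case_cover (a joint): The same for the orange cover, which must stay shut (0).

How it is judged:
On the way:
1. the pry blade bears on the blue-covered case and has raised its cover past 0.2 rad (value of joint blue_case_cover above 0.2 rad and contact force between pry_tool and blue_case above 0.1 N), for 0.1 s.
At the end, for the whole second after the job is handed in: The blue cover stays open at 0.52 rad (30 degrees) or more, the orange cover is shut (under 0.1 rad), and the pry blade lies at rest on the bench (origin under 25 mm high, its length within 0.2 rad of level), not touching the blue-covered case (value of joint blue_case_cover above 0.52 rad and value of joint orange_case_cover below 0.1 rad and height (world z) of pry_tool below 0.025 m and angle between pry_tool's own x axis and vertical between 1.37 and 1.77 rad and linear speed of pry_tool below 0.02 m/s and contact force between pry_tool and blue_case below 0.1 N).
It fails at once if the gripper or arm touches the blue-covered case (over 1 N) (contact force between any of the fingers, the arm and blue_case above 1 N).
It fails at once if the orange cover is opened past 0.15 rad (value of joint orange_case_cover above 0.15 rad).
It also fails if it takes over 51 s, if anything falls off the work surface, if the arm or the gripper's body presses on something with over 40 N, if the wrist force passes 120 N, or if a joint passes its speed limit or range.

## Working session

There is one attempt and no reset: what is moved stays moved. The work goes in short steps, Python scripts to look and compute and a tool call to move; the robot and the scene stay as the last step left them, time stands still between calls to the robot, and variables do not carry over. Pictures are saved under pics/ and viewed, and the job is handed in when it is done.

Besides the shell and the picture viewer there is one more tool, called by a JSON object that holds its "fn" and its "kwargs". servo_tool: Moves the arm, as the interface text tells. Scaled input: -1 to 1 covers 0.04 m each way for a shift and 0.15 rad each way for a turn. Its arguments: {"type":"object","properties":{"commands":{"type":"array","items":{"type":"array","items":{"type":"number","minimum":-1,"maximum":1}}},"claw":{"type":"number"},"newtons":{"type":"number"}},"required":["commands"]}

```bash
mkdir -p pics; python3 - <<'E'
from bench import bot,capture,get_calibration
import cv2,numpy as np
for n in("side","top"):
    p,d=capture(n); cv2.imwrite(f"pics/{n}0.png",p); np.save(f"{n}0.npy",d); c=get_calibration(n); print(n,c)
o=bot.get_obs(); print(o)
E
```

```text
side {'K': array([[372.22255925,   0.        , 255.74960237],
       [  0.        , 372.22255925, 187.35442864],
       [  0.        ,   0.        ,   1.        ]]), 'k1': -0.12257443258156821, 'R': array([[ 0.23262954,  0.97256374, -0.0018069 ],
       [ 0.65166645, -0.15725204, -0.74202603],
       [-0.72195175,  0.17143968, -0.67036863]]), 't': array([-0.1902003 , -0.2925098 ,  1.30024407])}
top {'K': array([[469.74175819,   0.        , 252.81410205],
       [  0.        , 469.74175819, 190.80669048],
       [  0.        ,   0.        ,   1.        ]]), 'k1': 0.013908984634646404, 'R': array([[-0.0286953 , -0.9995429 , -0.00951735],
       [-0.98107819,  0.02998647, -0.19127569],
       [ 0.19147365,  0.00384856, -0.98149021]]), 't': array([0.07276458, 0.56494111, 1.05083637])}
{'t': 0.1, 'q': array([-1.23644118e+00,  2.77081781e-01, -2.77569277e-02,  1.26798374e+00,
        6.57734906e-06,  1.46740325e+00]), 'qd': array([-0.00067642, -0.00026909,  0.0044592 ,  0.00014694, -0.00023138,
       -0.00037442]), 'joint_efforts': array([ 1.98543576e-04, -4.46706748e+01,  2.96128857e+01,  8.47709889e-03,
       -1.09546768e-04, -1.71796546e-05]), 'ee_pos': array([ 0.26470218, -0.56539969,  0.23024986]), 'ee_rot': array([[ 4.23900421e-01, -9.05708562e-01, -6.58678447e-04],
       [-9.05706561e-01, -4.23900878e-01,  1.91607568e-03],
       [-2.01462052e-03, -2.15655897e-04, -9.99997947e-01]]), 'wrist_force': array([-0.30543873, -0.35575498,  0.51675745]), 'torque': array([-0.05642969,  0.0205374 ,  0.06472996]), 'gripper_width': 0.08549499738324376}
```

View pics/side0.png

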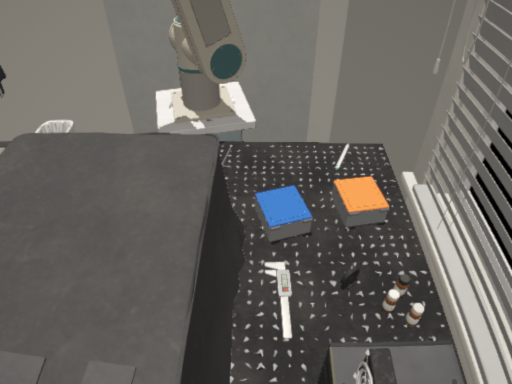

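View pics/top0.png

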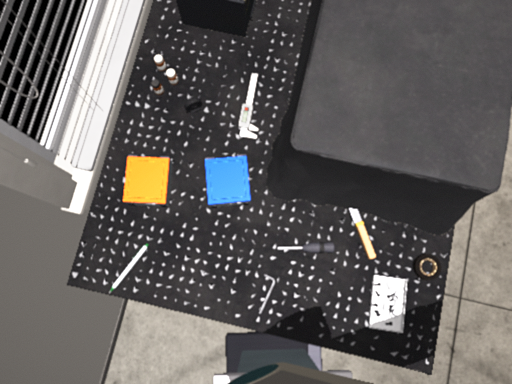

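```bash
cat > h.py <<'E'
import numpy as np,cv2
from bench import bot,capture,get_calibration
def und(n,uv):
    c=get_calibration(n);K=c["K"];s=(np.asarray(uv,float).reshape(-1,2)-[K[0,2],K[1,2]])/[K[0,0],K[1,1]]
    D=np.array([c["k1"],0,0,0.]);return cv2.undistortPoints(np.asarray(uv,float).reshape(-1,1,2),K,D).reshape(-1,2)
def pz(n,uv,z):  # intersect with plane z
    c=get_calibration(n);R,t=c["R"],c["t"];s=und(n,uv);C=-R.T@t
    d=np.c_[s,np.ones(len(s))]@R; return C+d*((z-C[2])/d[:,2])[:,None]
def pd(n,uv,dep):
    c=get_calibration(n);R,t=c["R"],c["t"];s=und(n,uv)
    X=np.c_[s,np.ones(len(s))]*np.asarray(dep).reshape(-1,1);return (X-t)@R
def cloud(n,d):
    v,u=np.mgrid[:384,:512];return pd(n,np.c_[u.ravel(),v.ravel()],d.ravel()).reshape(384,512,3)
def proj(n,X):
    c=get_calibration(n);return cv2.projectPoints(np.asarray(X,float).reshape(-1,1,3),cv2.Rodrigues(c["R"])[0],c["t"],c["K"],np.array([c["k1"],0,0,0.]))[0].reshape(-1,2)
def snap(n,tag,box=None,k=1):
    p,d=capture(n)
    np.save(f"{tag}.npy",d);cv2.imwrite(f"{tag}_full.png",p)
    crop(p,tag,box,k)
def crop(p,tag,box,k):
    if box: a,b,c_,d_=box;p=p[b:d_,a:c_]
    cv2.imwrite(f"pics/{tag}.png",cv2.resize(p,None,fx=k,fy=k,interpolation=cv2.INTER_CUBIC))
E
python3 - <<'E'
from h import *
t=cv2.imread("pics/top0.png");s=cv2.imread("pics/side0.png")
crop(t,"tc",(110,140,410,300),2.6);crop(s,"sc",(240,160,400,250),5)
d=np.load("top0.npy");P=cloud("top",d)
for u,v in[(228,180),(147,180),(368,245),(355,215),(400,100),(300,170),(480,150),(428,267),(320,247),(400,190),(420,215)]:print((u,v),P[v,u].round(3))
ds=np.load("side0.npy");Q=cloud("side",ds)
print("side blue",Q[205,283],Q[195,360], Q[180,150],Q[250,225])
hsv=cv2.cvtColor(t,cv2.COLOR_BGR2HSV)
for nm,lo,hi in[("blue",(100,120,80),(125,255,255)),("or",(5,150,150),(20,255,255))]:
    m=cv2.inRange(hsv,lo,hi);nn,l,st,c=cv2.connectedComponentsWithStats(m)
    for i in range(1,nn):
        if st[i,4]>80:
            pts=np.argwhere(l==i)[:,::-1]
            z=np.median(P[l==i][:,2]);print(nm,st[i],z)
            W=pz("top",pts,0.053 if st[i,4]>1000 else 0.022);r=cv2.minAreaRect((W[:,:2]*1000).astype(np.float32));print(r,cv2.boxPoints(r).round(1).tolist())
E
```

```text
(228, 180) [0.595 0.114 0.054]
(147, 180) [0.601 0.306 0.055]
(368, 245) [ 0.434 -0.212  0.024]
(355, 215) [ 0.508 -0.189  0.013]
(400, 100) [ 0.696 -0.237  0.271]
(300, 170) [ 0.589 -0.047  0.158]
(480, 150) [ 0.588 -0.375  0.279]
(428, 267) [ 0.38  -0.358 -0.005]
(320, 247) [ 0.433 -0.099  0.021]
(400, 190) [ 0.535 -0.251  0.177]
(420, 215) [ 0.496 -0.325  0.068]
side blue [0.59924366 0.11653557 0.05287815] [0.61202586 0.30342528 0.0545602 ] [ 0.707057   -0.14477347  0.27308539] [ 0.7464718  -0.04050555  0.11578074]
blue [ 204  155   47   50 2034] 0.05303089154089792
((596.8895263671875, 116.29083251953125), (113.85340881347656, 104.40928649902344), 3.694162130355835) [[536.7000122070312, 164.6999969482422], [543.4000244140625, 60.5], [657.0999755859375, 67.9000015258789], [650.2999877929688, 172.10000610351562]]
or [125 156  42  22 100] 0.05087572932887549
((660.9264526367188, 326.6305236816406), (47.60927963256836, 108.4988021850586), 24.770719528198242) [[616.5999755859375, 365.8999938964844], [662.0, 267.3999938964844], [705.2999877929688, 287.29998779296875], [659.7999877929688, 385.8999938964844]]
or [155 158  15  46  83] 0.046194755666538426
((603.844482421875, 266.3326416015625), (24.155174255371094, 115.00489807128906), 74.21322631835938) [[545.2000122070312, 270.3999938964844], [655.9000244140625, 239.10000610351562], [662.5, 262.29998779296875], [551.7999877929688, 293.6000061035156]]
```

View pics/tc.png

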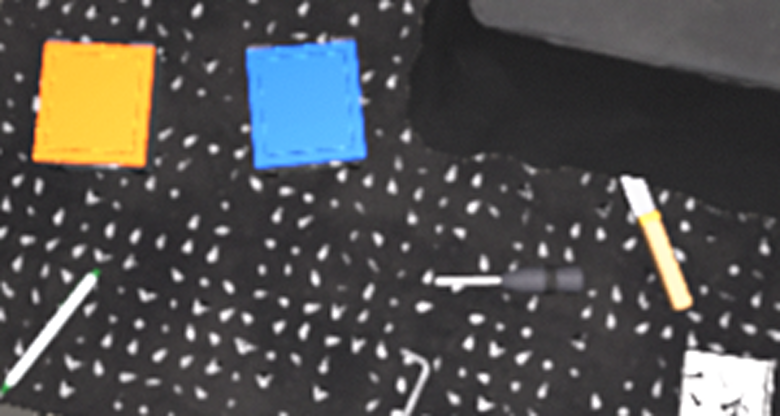

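View pics/sc.png

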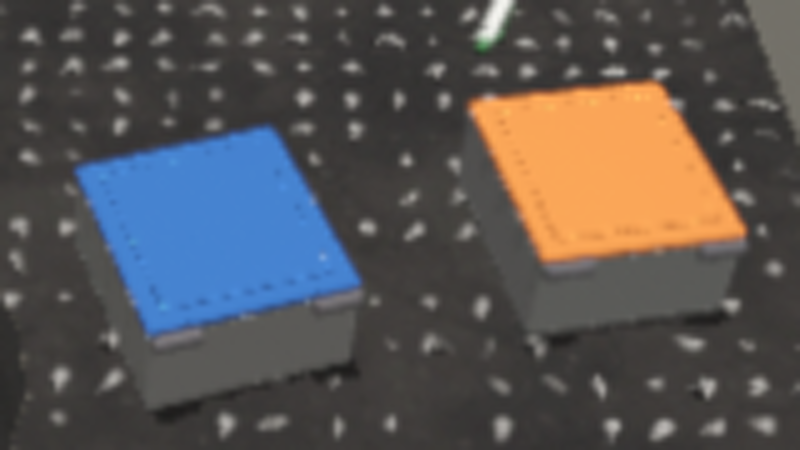

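```bash
python3 - <<'E'
from h import *
for n in("top","side"):
    d=np.load(n+"0.npy");P=cloud(n,d);print(n,-get_calibration(n)["R"].T@get_calibration(n)["t"])
    ok=d>0
    for y in np.arange(-0.5,0.06,0.05):
        r=[]
        for zl,zh in[(0.02,0.06),(0.06,0.12),(0.12,0.18),(0.18,0.24),(0.24,0.4)]:
            m=ok&(abs(P[...,1]-y)<0.012)&(P[...,2]>zl)&(P[...,2]<zh)&(P[...,0]>0.3)&(P[...,0]<1.2)
            r.append((round(float(np.percentile(P[m][:,0],3)),3),int(m.sum())) if m.sum()>3 else None)
        print(round(y,2),r)
t=cv2.imread("pics/top0.png");hsv=cv2.cvtColor(t,cv2.COLOR_BGR2HSV)
m=cv2.inRange(hsv,(10,60,120),(30,255,255));m[:, :330]=0;m[:190]=0;m[255+10:]=0;m[:,385:]=0
pts=np.argwhere(m>0)[:,::-1];print(len(pts),pts.min(0),pts.max(0))
W=pz("top",pts,0.022);r=cv2.minAreaRect((W[:,:2]*1000).astype(np.float32));print(r,cv2.boxPoints(r).round(1).tolist(),np.median(cloud("top",np.load("top0.npy"))[m>0][:,2]))
crop(t,"tool",(325,190,405,270),7)
E
```

```text
top [0.35513193 0.05174652 1.14013763]
-0.5 [None, None, None, None, None]
-0.45 [None, None, None, None, (0.672, 1143)]
-0.4 [(0.462, 30), (0.472, 42), (0.486, 40), (0.502, 15), (0.524, 2365)]
-0.35 [(0.358, 128), (0.481, 141), (0.493, 171), (0.507, 133), (0.518, 2459)]
-0.3 [(0.491, 73), (0.5, 125), (0.51, 149), (0.522, 135), (0.532, 2363)]
-0.25 [(0.502, 96), (0.517, 127), (0.528, 119), (0.536, 141), (0.546, 2241)]
-0.2 [(0.423, 204), (0.531, 134), (0.546, 104), (0.55, 123), (0.559, 2144)]
-0.15 [(0.536, 68), (0.546, 115), (0.555, 147), (0.566, 105), (0.572, 2069)]
-0.1 [(0.426, 307), (0.56, 316), (0.572, 180), (0.58, 132), (0.586, 1984)]
-0.05 [(0.524, 125), (0.568, 170), (0.578, 209), (0.591, 154), (0.597, 974)]
-0.0 [(0.564, 236), (0.582, 334), (0.601, 74), None, None]
0.05 [(0.991, 89), (0.993, 77), (0.989, 27), None, None]
side [ 1.17357852 -0.08392927  0.65424928]
-0.5 [None, None, None, None, None]
-0.45 [None, None, None, None, None]
-0.4 [None, None, None, None, (0.522, 455)]
-0.35 [None, None, None, None, (0.544, 1878)]
-0.3 [None, None, None, None, (0.571, 4239)]
-0.25 [None, None, None, None, (0.58, 4394)]
-0.2 [None, None, None, None, (0.596, 4569)]
-0.15 [None, None, None, None, (0.611, 4752)]
-0.1 [(0.936, 21), (0.908, 389), (0.891, 550), (0.877, 747), (0.607, 3018)]
-0.05 [(0.779, 243), (0.749, 368), (0.725, 378), (0.709, 346), (0.604, 913)]
-0.0 [(0.615, 156), (0.62, 157), (0.62, 12), None, None]
0.05 [(0.551, 10), (0.985, 83), (0.985, 415), None, None]
194 [355 220] [376 259]
((447.3372802734375, -208.0088653564453), (92.87984466552734, 21.115678787231445), 17.223634719848633) [[399.8999938964844, -211.6999969482422], [406.1000061035156, -231.8000030517578], [494.79998779296875, -204.3000030517578], [488.6000061035156, -184.1999969482422]] 0.018749341115651155
```

View pics/tool.png

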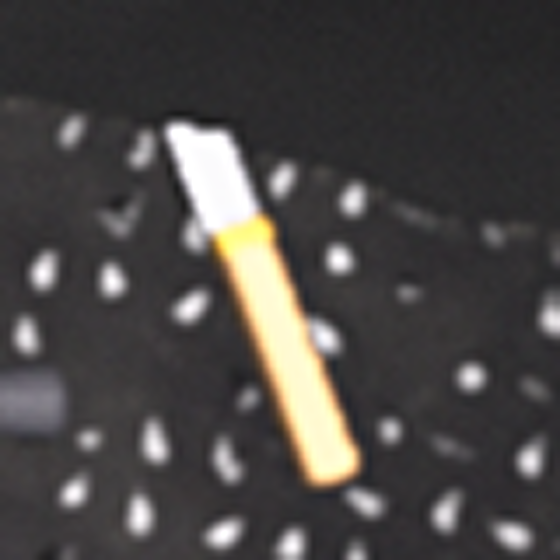

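```bash
cat >> h.py <<'E'
def boxpts(x0,x1,y0,y1,z0,z1): return np.array([[x,y,z] for x in(x0,x1) for y in(y0,y1) for z in(z0,z1)])/1000
def hull(img,n,X,col,off,k):
    p=(proj(n,X)+0.5-off)*k; h=cv2.convexHull(p.astype(np.float32)).astype(np.int32);cv2.polylines(img,[h],True,col,1)
def Rz(a):return np.array([[np.cos(a),-np.sin(a),0],[np.sin(a),np.cos(a),0],[0,0,1]])
E
python3 - <<'E'
from h import *
t=cv2.imread("pics/top0.png");k=7
def ov(img,n,box,items,name,k):
    a,b,c,d=box;im=cv2.resize(img[b:d,a:c],None,fx=k,fy=k,interpolation=cv2.INTER_CUBIC)
    for X,col in items:hull(im,n,X,col,np.array([a,b]),k)
    cv2.imwrite(f"pics/{name}.png",im)
T=np.array([0.448,-0.2105,0]);R=Rz(np.radians(17.2))
it=[(boxpts(-45,45,-8,8,0,22)@R.T+T,(0,255,0)),(boxpts(45,120,-9,9,9.5,12.5)@R.T+T,(0,0,255))]
ov(t,"top",(325,190,405,270),it,"tool_ov",7)
T=np.array([0.597,0.1163,0]);R=Rz(np.radians(3.7))
it=[(boxpts(-55,55,-50,50,48,53)@R.T+T,(0,255,255)),(boxpts(-55,55,-50,50,0,48)@R.T+T,(0,0,255))]
ov(t,"top",(190,140,265,215),it,"case_t",7)
ov(cv2.imread("pics/side0.png"),"side",(245,175,325,250),it,"case_s",7)
a=cv2.imread("pics/case_t.png");b=cv2.imread("pics/case_s.png");h=min(a.shape[0],b.shape[0])
cv2.imwrite("pics/case_both.png",cv2.resize(np.hstack([a[:h],b[:h]]),None,fx=.72,fy=.72))
E
```

```text
(no output)
```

View pics/tool_ov.png

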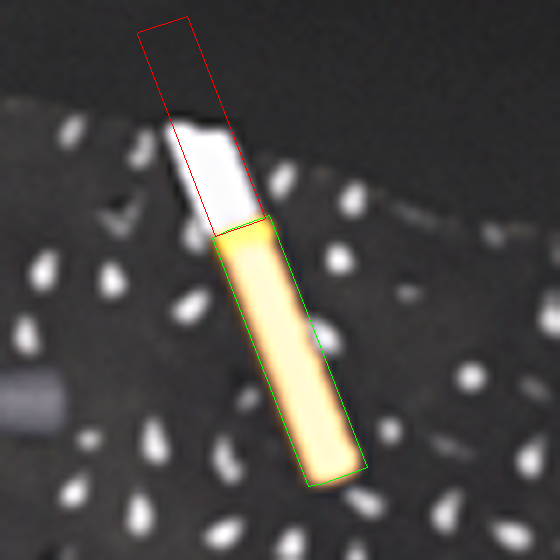

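View pics/case_both.png

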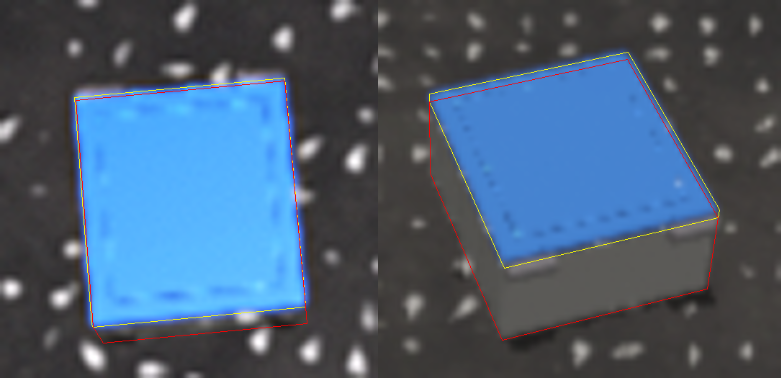

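{"fn": "servo_tool", "kwargs": {"commands": [[0,0,0,0,0,-1],[0,0,0,0,0,-1],[0,0,0,0,0,-1],[0,0,0,0,0,-1],[0,0,0,0,0,-1],[0,0,0,0,0,-1],[0,0,0,0,0,-1],[0,0,0,0,0,-1],[0,0,0,0,0,-1],[0,0,0,0,0,-1]], "claw": 1}}

```text
t: 1.1
ee_pos: [0.2631, -0.5608, 0.223]
ee_rot: [[0.931, 0.364, -0.005], [0.364, -0.931, 0.015], [0.001, -0.015, -1.0]]
wrist_force: [-0.1, -0.3, -0.5]
gripper_width: 0.0857
```

```bash
cat >> h.py <<'E'
def delta(target,yaw):
    o=bot.get_obs();R=o["ee_rot"];p=o["ee_pos"]
    z=np.array([0,0,-1.]);x=np.array([np.cos(yaw),np.sin(yaw),0]);Rt=np.c_[x,np.cross(z,x),z]
    from scipy.spatial.transform import Rotation as Ro
    rv=Ro.from_matrix(R.T@Rt).as_rotvec()
    d=np.asarray(target)-p
    print("t",o["t"],"p",p.round(4),"yaw",np.degrees(np.arctan2(R[1,0],R[0,0])).round(2),"w",round(o["gripper_width"],4),"F",o["wrist_force"].round(2),"q",o["q"].round(2))
    print("shift units now-axes",(R.T@d/0.04).round(2),"in target axes",(Rt.T@d/0.04).round(2),"turn units",(rv/0.15).round(2))
E
python3 -c "
from h import *
delta([.440,-.213,.1],np.radians(107.2))"
```

```text
t 1.1 p [ 0.2631 -0.5608  0.223 ] yaw 21.38 w 0.0857 F [-0.05 -0.33 -0.48] q [-1.24  0.28 -0.04  1.27  0.   -0.04]
shift units now-axes [ 7.29 -6.44  3.18] in target axes [7.   6.8  3.07] turn units [-0.08 -0.08 -9.99]
```

{"fn": "servo_tool", "kwargs": {"commands": [[0,0,-0.02,0,0,-1],[0,0,-0.02,0,0,-1],[0,0,-0.02,0,0,-1],[0,0,-0.02,0,0,-1],[0,0,-0.02,0,0,-1],[0,0,-0.02,0,0,-1],[0,0,-0.02,0,0,-1],[0,0,-0.02,0,0,-1],[0,0,-0.02,0,0,-1],[0,0,-0.02,0,0,-1]]}}

```text
t: 2.1
ee_pos: [0.2615, -0.5561, 0.2238]
ee_rot: [[-0.298, 0.955, -0.01], [0.954, 0.298, 0.028], [0.029, -0.001, -1.0]]
wrist_force: [0.2, 0.1, 0.2]
gripper_width: 0.0853
```

{"fn": "servo_tool", "kwargs": {"commands": [[0.7,0.68,0,0,0,0],[0.7,0.68,0,0,0,0],[0.7,0.68,0,0,0,0],[0.7,0.68,0,0,0,0],[0.7,0.68,0,0,0,0],[0.7,0.68,0,0,0,0],[0.7,0.68,0,0,0,0],[0.7,0.68,0.1,0,0,0],[0.7,0.68,0.2,0,0,0]]}}

```text
t: 3.0
ee_pos: [0.4221, -0.2344, 0.215]
ee_rot: [[-0.291, 0.957, -0.011], [0.956, 0.291, 0.03], [0.032, -0.002, -0.999]]
wrist_force: [0.5, 0.2, -0.4]
gripper_width: 0.0854
```

```bash
python3 -c "
from h import *
delta([.440,-.213,.1],np.radians(107.2))"
```

```text
t 3.0 p [ 0.4221 -0.2344  0.215 ] yaw 106.91 w 0.0854 F [ 0.52  0.25 -0.37] q [-0.65  0.05 -0.33  1.22  0.02 -0.95]
shift units now-axes [0.29 0.59 2.89] in target axes [0.38 0.59 2.88] turn units [-0.01 -0.22 -0.03]
```

{"fn": "servo_tool", "kwargs": {"commands": [[0.15,0.25,0.3,0,-0.22,-0.03],[0.12,0.2,0.5,0,0,0],[0.1,0.15,0.6,0,0,0],[0,0,0.6,0,0,0],[0,0,0.5,0,0,0],[0,0,0.3,0,0,0],[0,0,0,0,0,0]]}}

```text
t: 3.7
ee_pos: [0.4408, -0.2044, 0.0972]
ee_rot: [[-0.305, 0.952, -0.003], [0.952, 0.305, 0.001], [0.002, -0.003, -1.0]]
wrist_force: [0.5, 0.6, -0.4]
gripper_width: 0.0852
```

```bash
python3 -c "
from h import *
delta([.440,-.213,.003],np.radians(107.2))
snap('top','p1',(290,150,430,280),4)"
```

```text
t 3.7 p [ 0.4408 -0.2044  0.0972] yaw 107.77 w 0.0852 F [ 0.47  0.6  -0.36] q [-0.57  0.15 -0.49  0.93 -0.   -0.88]
shift units now-axes [-0.2  -0.08  2.35] in target axes [-0.2  -0.08  2.35] turn units [-0.02 -0.01  0.07]
```

View pics/p1.png

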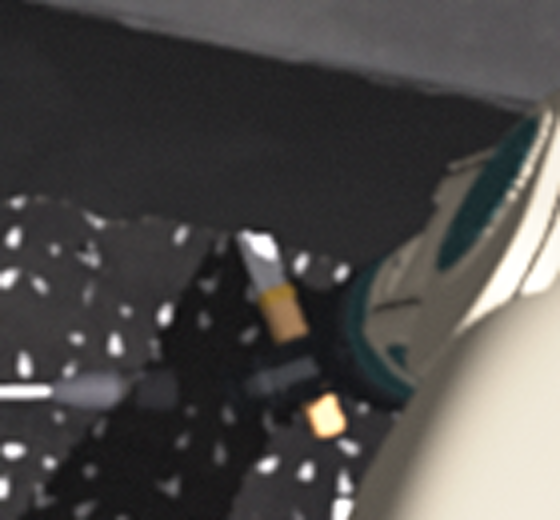

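{"fn": "servo_tool", "kwargs": {"commands": [[-0.2,-0.08,0.4,0,0,0.07],[0,0,0.6,0,0,0],[0,0,0.6,0,0,0],[0,0,0.4,0,0,0],[0,0,0.2,0,0,0],[0,0,0,0,0,0]]}}

```text
t: 4.35
ee_pos: [0.448, -0.2196, 0.0152]
ee_rot: [[-0.293, 0.956, 0.011], [0.956, 0.293, -0.009], [-0.012, 0.008, -1.0]]
wrist_force: [0.2, -0.2, 1.2]
gripper_width: 0.0852
```

```bash
python3 -c "
from h import *
delta([.440,-.213,.003],np.radians(107.2))"
```

```text
t 4.35 p [ 0.448  -0.2196  0.0152] yaw 107.05 w 0.0852 F [ 0.16 -0.24  1.21] q [-0.58  0.27 -0.55  0.73 -0.   -0.88]
shift units now-axes [ 0.22 -0.14  0.3 ] in target axes [ 0.22 -0.14  0.31] turn units [ 0.05  0.08 -0.02]
```

{"fn": "servo_tool", "kwargs": {"commands": [[0.15,-0.14,0.2,0.05,0.08,0],[0,0,0.08,0,0,0],[0,0,0,0,0,0]]}}

```text
t: 4.65
ee_pos: [0.4426, -0.2168, 0.0058]
ee_rot: [[-0.293, 0.956, 0.004], [0.956, 0.293, -0.001], [-0.002, 0.003, -1.0]]
wrist_force: [0.1, -0.8, 0.1]
gripper_width: 0.0857
```

```bash
python3 -c "
from h import *
delta([.440,-.213,.003],np.radians(107.2))"
```

```text
t 4.65 p [ 0.4426 -0.2168  0.0058] yaw 107.04 w 0.0857 F [ 0.13 -0.75  0.1 ] q [-0.59  0.28 -0.57  0.72  0.   -0.88]
shift units now-axes [ 0.11 -0.03  0.07] in target axes [ 0.11 -0.03  0.07] turn units [ 0.02  0.02 -0.02]
```

{"fn": "servo_tool", "kwargs": {"commands": [[0.11,0,0.05,0,0,0],[0,0,0,0,0,0],[0,0,0,0,0,0],[0,0,0,0,0,0],[0,0,0,0,0,0],[0,0,0,0,0,0],[0,0,0,0,0,0],[0,0,0,0,0,0]], "claw": -1, "newtons": 90}}

```text
t: 5.45
ee_pos: [0.4423, -0.2128, 0.0053]
ee_rot: [[-0.293, 0.956, 0.006], [0.956, 0.293, -0.003], [-0.005, 0.005, -1.0]]
wrist_force: [-0.3, 0.6, -0.1]
gripper_width: 0.0138
```

```bash
python3 -c "
from h import *
delta([.440,-.213,.003],np.radians(107.2))"
```

```text
t 5.45 p [ 0.4423 -0.2128  0.0053] yaw 107.06 w 0.0138 F [-0.34  0.63 -0.11] q [-0.58  0.28 -0.57  0.71  0.   -0.88]
shift units now-axes [ 0.01 -0.06  0.06] in target axes [ 0.01 -0.06  0.06] turn units [ 0.03  0.03 -0.02]
```

{"fn": "servo_tool", "kwargs": {"commands": [[0,0,0,0,0,0],[0,0,0,0,0,0],[0,-0.1,-0.2,0,0,0],[0,-0.6,0,0,0,0],[0,-0.6,0,0,0,0],[0,-0.5,-0.2,0,0,0],[0,0,-0.5,0,0,0],[0,0,-0.5,0,0,0],[0,0,0,0,0,0]]}}

```text
t: 6.35
ee_pos: [0.3939, -0.2412, 0.0723]
ee_rot: [[-0.298, 0.952, 0.064], [0.954, 0.299, -0.007], [-0.025, 0.059, -0.998]]
wrist_force: [0.0, -0.2, -0.7]
gripper_width: 0.0135
```

```bash
python3 -c "
from h import *
delta([.440,-.213,.003],np.radians(107.2))
snap('top','p2',(290,150,430,280),4)"
```

```text
t 6.35 p [ 0.3939 -0.2412  0.0723] yaw 107.36 w 0.0135 F [ 0.01 -0.25 -0.7 ] q [-0.71  0.1  -0.61  0.8   0.04 -1.02]
shift units now-axes [0.37 1.21 1.8 ] in target axes [0.33 1.31 1.73] turn units [0.39 0.17 0.02]
```

View pics/p2.png

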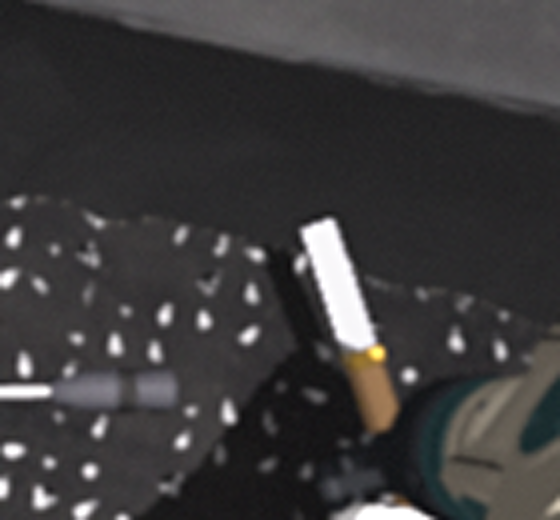

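{"fn": "servo_tool", "kwargs": {"commands": [[0,-0.3,-0.6,0.39,0.17,0],[0,-0.2,-0.6,0,0,0.4],[0.3,0,-0.3,0,0,0.5],[0.6,0,0,0,0,0.5],[0.8,0,0,0,0,0.2],[0.8,0,0,0,0,0],[0.8,0,0,0,0,0],[0.8,0,0,0,0,0],[0.8,0,0,0,0,0]]}}

```text
t: 7.3
ee_pos: [0.3489, -0.0449, 0.125]
ee_rot: [[-0.045, 0.999, -0.017], [0.999, 0.045, 0.009], [0.01, -0.017, -1.0]]
wrist_force: [0.3, -0.4, -0.7]
gripper_width: 0.0136
```

```bash
python3 -c "
from h import *
delta([.376,.102,.12],np.radians(93.7))"
```

```text
t 7.3 p [ 0.3489 -0.0449  0.125 ] yaw 92.6 w 0.0136 F [ 0.27 -0.38 -0.67] q [-0.32 -0.12 -0.7   1.01  0.   -0.36]
shift units now-axes [3.64 0.85 0.15] in target axes [3.62 0.91 0.12] turn units [-0.11 -0.07 -0.13]
```

{"fn": "servo_tool", "kwargs": {"commands": [[0.6,0.2,0,-0.11,-0.07,-0.13],[0.8,0.2,0,0,0,0],[0.8,0.2,0,0,0,0],[0.7,0.2,0,0,0,0],[0.4,0.1,0,0,0,0],[0,0,0,0,0,0]]}}

```text
t: 7.9
ee_pos: [0.3686, 0.098, 0.1176]
ee_rot: [[-0.072, 0.997, -0.013], [0.997, 0.072, -0.0], [0.001, -0.013, -1.0]]
wrist_force: [0.2, -0.6, -0.3]
gripper_width: 0.0139
```

```bash
python3 -c "
from h import *
delta([.376,.102,.12],np.radians(93.7))
snap('top','p3',(190,130,310,290),4)
p=cv2.imread('p3_full.png');P=cloud('top',np.load('p3.npy'))
snap('side','p3s',(230,140,330,260),5)
o=bot.get_obs();np.savez('p3o',R=o['ee_rot'],p=o['ee_pos'])
"
```

```text
t 7.9 p [0.3686 0.098  0.1176] yaw 94.11 w 0.0139 F [ 0.17 -0.64 -0.33] q [ 0.09 -0.06 -0.66  0.98  0.    0.02]
shift units now-axes [ 0.09  0.19 -0.06] in target axes [ 0.09  0.19 -0.06] turn units [-0.09 -0.01  0.05]
```

View pics/p3.png

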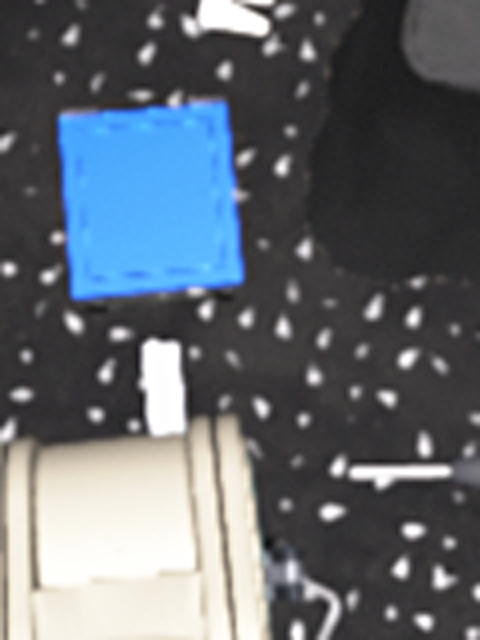

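View pics/p3s.png

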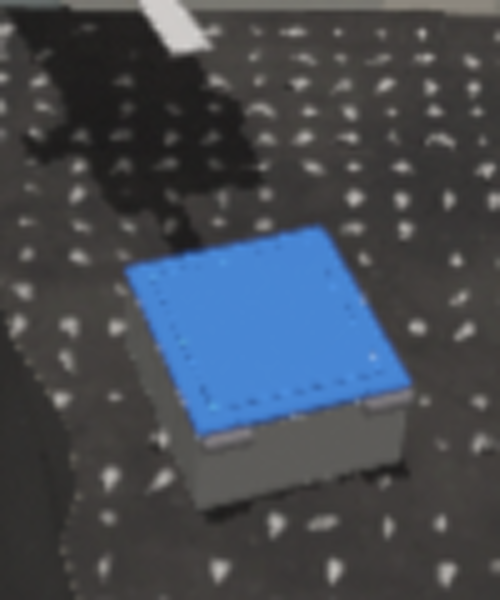

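```bash
python3 -c "
from h import *
z=np.load('p3o.npz');tip=z['p']+z['R']@np.array([0,.126,-.0057]);print(tip,proj('top',tip),proj('side',tip))
P=cloud('top',np.load('p3.npy'));
for v in (217,221,225,229,233): print(v,P[v,[229,231,233]].round(4).tolist())
p=cv2.imread('p3_full.png')
for v in range(212,236,2): print(v,p[v,222:242].min(axis=1).tolist())
for v in range(212,220):print(v,p[v,231])
P=cloud('side',np.load('p3s.npy'));p=cv2.imread('p3s_full.png')
for v in range(142,152): print(v,p[v,255:276].min(axis=1).tolist(),P[v,266,2].round(3))
"
```

```text
[0.49390154 0.10522628 0.12149137] [[230.966147   218.40216118]] [[267.07657627 154.68254508]]
217 [[0.4945, 0.1084, 0.14], [0.4952, 0.1044, 0.1345], [0.4946, 0.0999, 0.1377]]
221 [[0.4868, 0.109, 0.1332], [0.4862, 0.1045, 0.1366], [0.4856, 0.1, 0.1401]]
225 [[0.4773, 0.1087, 0.14], [0.4775, 0.1046, 0.1376], [0.4772, 0.1002, 0.1387]]
229 [[0.469, 0.1091, 0.1372], [0.4689, 0.1048, 0.1368], [0.4687, 0.1005, 0.1375]]
233 [[0.4605, 0.1092, 0.1369], [0.4608, 0.1052, 0.1325], [0.4606, 0.1009, 0.1333]]
212 [98, 67, 51, 49, 50, 48, 49, 50, 47, 48, 47, 45, 44, 47, 50, 53, 54, 55, 56, 57]
214 [98, 65, 47, 39, 56, 108, 119, 83, 45, 41, 56, 57, 48, 46, 48, 53, 55, 54, 58, 59]
216 [48, 44, 43, 126, 254, 255, 255, 255, 255, 255, 255, 255, 210, 89, 50, 74, 96, 82, 61, 59]
218 [51, 42, 39, 143, 255, 255, 254, 254, 254, 254, 255, 255, 242, 100, 58, 123, 182, 151, 86, 61]
220 [46, 43, 39, 153, 255, 255, 254, 253, 253, 254, 255, 255, 234, 99, 51, 64, 72, 64, 56, 57]
222 [52, 48, 42, 152, 255, 255, 254, 253, 253, 254, 255, 255, 232, 107, 48, 56, 57, 57, 56, 56]
224 [47, 44, 64, 158, 244, 255, 254, 253, 
[... 1003 characters left out ...]
39, 96, 182, 198, 201, 201, 201, 201, 200, 194, 154, 101, 93, 119, 109, 79, 65] 0.137
146 [34, 34, 33, 33, 34, 47, 109, 181, 198, 201, 201, 201, 201, 201, 199, 159, 140, 143, 126, 87, 67] 0.14
147 [31, 32, 32, 31, 31, 34, 60, 139, 189, 199, 201, 201, 201, 201, 198, 169, 120, 90, 79, 70, 65] 0.138
148 [31, 31, 31, 32, 30, 30, 38, 97, 183, 199, 201, 201, 202, 199, 196, 187, 149, 93, 68, 63, 63] 0.139
149 [32, 34, 33, 32, 31, 34, 34, 47, 109, 180, 192, 194, 196, 183, 166, 149, 148, 105, 71, 65, 65] 0.14
150 [33, 42, 38, 33, 33, 33, 34, 35, 59, 122, 129, 127, 118, 101, 88, 79, 81, 71, 64, 65, 65] 0.139
151 [35, 42, 36, 31, 31, 33, 33, 34, 45, 63, 61, 53, 45, 42, 54, 60, 63, 64, 65, 66, 66] 0.001
```

```bash
python3 -c "
from h import *
o=np.load('p3o.npz');R,p0=o['R'],o['p']
for n,f in(('top','p3'),('side','p3s')):
    P=cloud(n,np.load(f+'.npy'));im=cv2.imread(f+'_full.png')
    m=(im.min(2)>190)&(P[...,2]>.11)&(P[...,2]<.17)&(abs(P[...,1]-.1)<.025)&(P[...,0]<.51)&(P[...,0]>.3)
    m=cv2.erode(m.astype(np.uint8),np.ones((3,3)))>0
    X=P[m];L=(X-p0)@R;print(n,len(X),X.min(0).round(3),X.max(0).round(3))
    A=np.c_[L[:,1],L[:,0],np.ones(len(L))];c,r,_,_=np.linalg.lstsq(A,L[:,2],rcond=None);print('z=a*y+b*x+c',c.round(4),'rms',np.sqrt(r/len(L)))
    print('at y=.06,.126', c[0]*.06+c[2],c[0]*.126+c[2], 'mean x',L[:,0].mean(),'ymax',L[:,1].max())
# table check
d=cloud('top',np.load('p3.npy'));print('cover z',np.median(d[170:190,215:240,2]),'table z',np.median(d[250:256,250:300,2]))
d=cloud('side',np.load('p3s.npy'));print('cover z',np.median(d[200:210,275:290,2]))
"
```

```text
top 116 [0.454 0.099 0.129] [0.495 0.113 0.142]
z=a*y+b*x+c [-0.1279 -0.0446 -0.0062] rms [0.0020558]
at y=.06,.126 -0.013847547969236656 -0.022287071475690316 mean x 0.0022859390784483787 ymax 0.1273600702943431
side 29 [0.443 0.1   0.133] [0.49  0.109 0.14 ]
z=a*y+b*x+c [-0.1243  0.0723 -0.0079] rms [0.00073025]
at y=.06,.126 -0.015335958764613524 -0.02354109874458284 mean x 0.0006620639025934358 ymax 0.12180837477433569
cover z 0.053584229012312315 table z -0.0008687561817963178
cover z 0.05418910879911998
```

{"fn": "servo_tool", "kwargs": {"commands": [[0.05,0.1,0,0.75,0,0.05],[0,0,0.2,0,0,0],[0,0.05,0.4,0,0,0],[0,0.05,0.4,0,0,0],[0,0.05,0.3,0,0,0],[0,0,0,0,0,0]], "newtons": 120}}

```text
t: 8.6
ee_pos: [0.3659, 0.0924, 0.0602]
ee_rot: [[-0.053, 0.989, -0.137], [0.999, 0.052, -0.01], [-0.003, -0.137, -0.991]]
wrist_force: [-0.0, -0.1, -0.5]
gripper_width: 0.0131
```

```bash
cat >> h.py <<'E'
from scipy.spatial.transform import Rotation as Ro
def delta2(target,yaw,phi):
    o=bot.get_obs();R=o["ee_rot"];p=o["ee_pos"]
    z=np.array([0,0,-1.]);x=np.array([np.cos(yaw),np.sin(yaw),0]);Rt=np.c_[x,np.cross(z,x),z]@Ro.from_rotvec([phi,0,0]).as_matrix()
    d=np.asarray(target)-p
    print("t",round(o["t"],2),"p",p.round(4),"yaw",np.degrees(np.arctan2(R[1,0],R[0,0])).round(2),"w",round(o["gripper_width"],4),"F",o["wrist_force"].round(2),"q",o["q"].round(2))
    print("shift now-axes",(R.T@d/.04).round(2),"target axes",(Rt.T@d/.04).round(2),"turn",(Ro.from_matrix(R.T@Rt).as_rotvec()/.15).round(2))
    print("blade pitch up", round(float(np.arcsin((R@[0,np.cos(.126),-np.sin(.126)])[2])),3),"tip",(p+R@np.array([0.001,.1255,-.0215])).round(4))
E
python3 -c "
from h import *
delta2([.390,.103,.0345],np.radians(93.7),.126)"
```

```text
t 8.6 p [0.3659 0.0924 0.0602] yaw 93.06 w 0.0131 F [-0.01 -0.14 -0.51] q [ 0.08  0.11 -0.65  0.95 -0.    0.02]
shift now-axes [0.23 0.7  0.55] target axes [0.23 0.69 0.56] turn [-0.08  0.01 -0.08]
blade pitch up -0.012 tip [0.493  0.1002 0.0643]
```

{"fn": "servo_tool", "kwargs": {"commands": [[0.12,0.2,0.28,-0.08,0,-0.08],[0.12,0.25,0.27,0,0,0],[0,0.15,0.05,0,0,0],[0,0,0,0,0,0]]}}

```text
t: 9.0
ee_pos: [0.3852, 0.1003, 0.0335]
ee_rot: [[-0.061, 0.99, -0.125], [0.998, 0.06, -0.01], [-0.003, -0.126, -0.992]]
wrist_force: [-0.4, -0.5, -1.2]
gripper_width: 0.013
```

```bash
python3 -c "
from h import *
delta2([.390,.103,.0345],np.radians(93.7),.126)
snap('top','p4',(190,130,310,290),4)
o=bot.get_obs();R,p0=o['ee_rot'],o['ee_pos']
P=cloud('top',np.load('p4.npy'));im=cv2.imread('p4_full.png')
m=(im.min(2)>190)&(P[...,2]>.015)&(abs(P[...,1]-.105)<.02)&(P[...,0]<.535)&(P[...,0]>.42)
m=cv2.erode(m.astype(np.uint8),np.ones((3,3)))>0
X=P[m];L=X;print(len(X),X.min(0),X.max(0),X.mean(0),np.polyfit(X[:,0],X[:,2],1))
snap('side','p4s',(230,140,330,260),5)
"
```

```text
t 9.0 p [0.3852 0.1003 0.0335] yaw 93.48 w 0.013 F [-0.37 -0.47 -1.15] q [ 0.09  0.17 -0.64  0.88  0.    0.03]
shift now-axes [ 0.06  0.12 -0.04] target axes [ 0.06  0.12 -0.04] turn [ 0.    0.01 -0.03]
blade pitch up 0.0 tip [0.5121 0.109  0.0391]
613 [0.42175957 0.08655713 0.45038667] [0.46296572 0.12352276 0.48748545] [0.44164063 0.10436668 0.46870415] [-0.89490959  0.86393259]
```

View pics/p4.png

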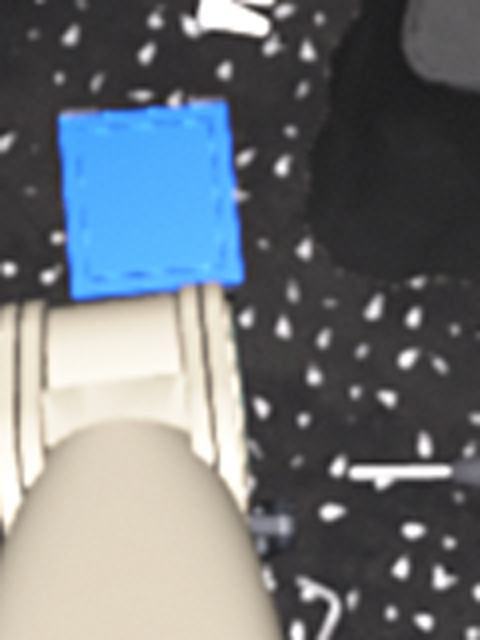

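View pics/p4s.png

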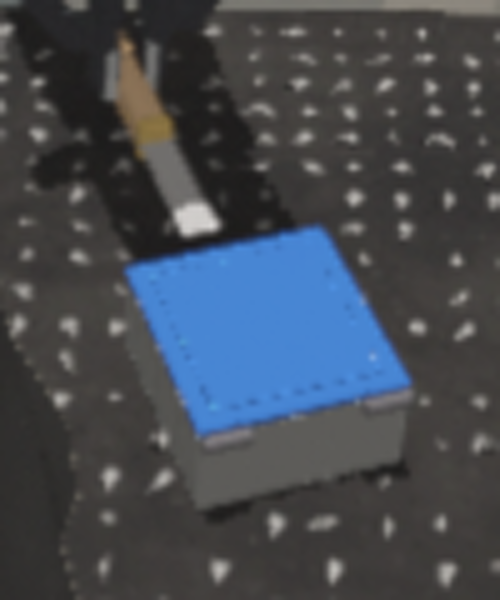

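```bash
python3 -c "
from h import *
P=cloud('side',np.load('p4s.npy'));im=cv2.imread('p4s_full.png');crop(im,'p4sf',None,1.5)
m=(im.min(2)>190)&(P[...,2]>.015)&(abs(P[...,1]-.105)<.02)&(P[...,0]<.535)&(P[...,0]>.42)
m[:, :]&=P[...,2]<.1
X=P[m];print(len(X),X.min(0),X.max(0),X.mean(0))
m=(P[...,0]>.43)&(P[...,0]<.54)&(abs(P[...,1]-.1)<.08)&(P[...,2]>.06)
X=P[m];print('gripper stuff near case',len(X))
for a in np.arange(.40,.54,.02):
  k=(P[...,0]>a)&(P[...,0]<a+.02)&(abs(P[...,1]-.1)<.08)&(P[...,2]>.06); print(round(a,2),k.sum(),P[k][:,2].min() if k.any() else None)
"
```

```text
27 [0.49646652 0.1007119  0.037351  ] [0.51516493 0.11494562 0.04196993] [0.50559257 0.10815128 0.04053455]
gripper stuff near case 4508
0.4 894 0.06461252550027355
0.42 973 0.13557894022830083
0.44 1149 0.16860336954613755
0.46 2644 0.288109255394296
0.48 40 0.4138550358582964
0.5 0 None
0.52 0 None
0.54 0 None
```

View pics/p4sf.png

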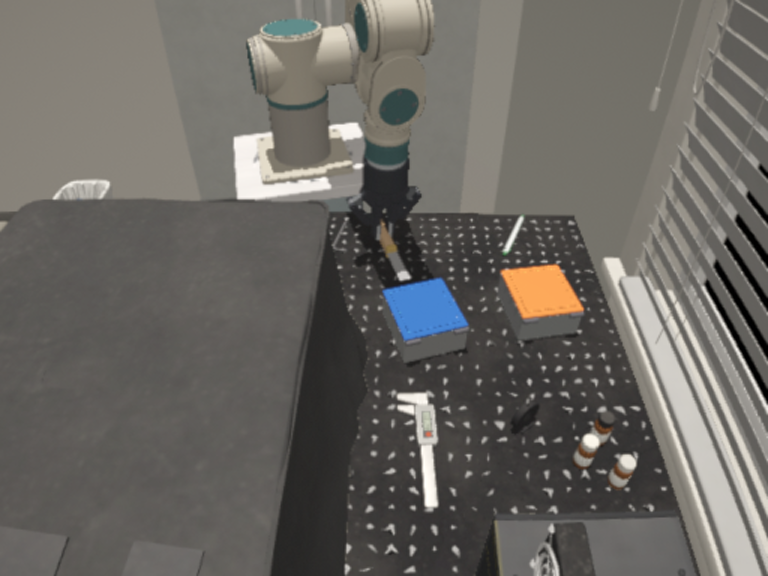

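{"fn": "servo_tool", "kwargs": {"commands": [[0.05,0.25,-0.06,0,0,-0.03],[0,0.25,-0.04,0,0,0],[0,0.25,-0.04,0,0,0],[0,0.25,-0.04,0,0,0]]}}

```text
t: 9.5
ee_pos: [0.4276, 0.105, 0.0375]
ee_rot: [[-0.065, 0.99, -0.124], [0.998, 0.065, -0.01], [-0.002, -0.124, -0.992]]
wrist_force: [1.2, 0.2, -1.5]
gripper_width: 0.0125
```

```bash
python3 -c "
from h import *
delta2([.465,.108,.0345],np.radians(93.7),.126)"
```

```text
t 9.5 p [0.4276 0.105  0.0375] yaw 93.75 w 0.0125 F [ 1.21  0.19 -1.51] q [ 0.09  0.23 -0.55  0.91  0.    0.03]
shift now-axes [ 0.01  0.94 -0.04] target axes [ 0.01  0.94 -0.04] turn [0.01 0.01 0.  ]
blade pitch up 0.002 tip [0.5544 0.1143 0.0433]
```

{"fn": "servo_tool", "kwargs": {"commands": [[0,0.2,0.03,0,0,0],[0,0.25,0,0,0,0],[0,0.25,-0.01,0,0,0],[0,0.2,-0.02,0,0,0],[0,0,0,0,0,0]]}}

```text
t: 10.0
ee_pos: [0.4699, 0.1077, 0.0328]
ee_rot: [[-0.065, 0.99, -0.121], [0.998, 0.065, -0.01], [-0.002, -0.121, -0.993]]
wrist_force: [0.4, 0.0, -0.9]
gripper_width: 0.0127
```

```bash
python3 -c "
from h import *
delta2([.465,.108,.0345],np.radians(93.7),.126);snap('side','p5s',(230,140,330,260),5)"
```

```text
t 10.0 p [0.4699 0.1077 0.0328] yaw 93.74 w 0.0127 F [ 0.41  0.02 -0.9 ] q [ 0.09  0.3  -0.47  0.93  0.    0.03]
shift now-axes [ 0.01 -0.13 -0.03] target axes [ 0.01 -0.13 -0.03] turn [0.03 0.01 0.  ]
blade pitch up 0.004 tip [0.5967 0.1171 0.0389]
```

View pics/p5s.png

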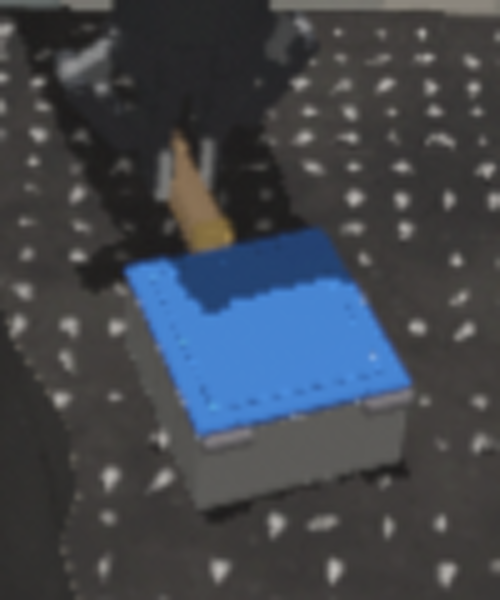

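{"fn": "servo_tool", "kwargs": {"commands": [[0,-0.02,-0.2,0,0,0],[0,-0.02,-0.2,0,0,0],[0,-0.02,-0.2,0,0,0],[0,-0.02,-0.2,0,0,0],[0,-0.02,-0.2,0,0,0]]}}

```text
t: 10.55
ee_pos: [0.4656, 0.1076, 0.0744]
ee_rot: [[-0.066, 0.989, -0.129], [0.998, 0.065, -0.01], [-0.002, -0.13, -0.992]]
wrist_force: [0.7, -0.5, -2.9]
gripper_width: 0.0131
```

```bash
python3 -c "
from h import *
delta2([.465,.108,.09],np.radians(93.7),.126);snap('side','p6s',(230,120,330,240),5)"
```

```text
t 10.55 p [0.4656 0.1076 0.0744] yaw 93.76 w 0.0131 F [ 0.68 -0.46 -2.93] q [ 0.09  0.25 -0.43  1.02  0.    0.03]
shift now-axes [ 0.01 -0.07 -0.38] target axes [ 0.01 -0.06 -0.39] turn [-0.03  0.01  0.01]
blade pitch up -0.004 tip [0.5925 0.1169 0.0795]
```

View pics/p6s.png

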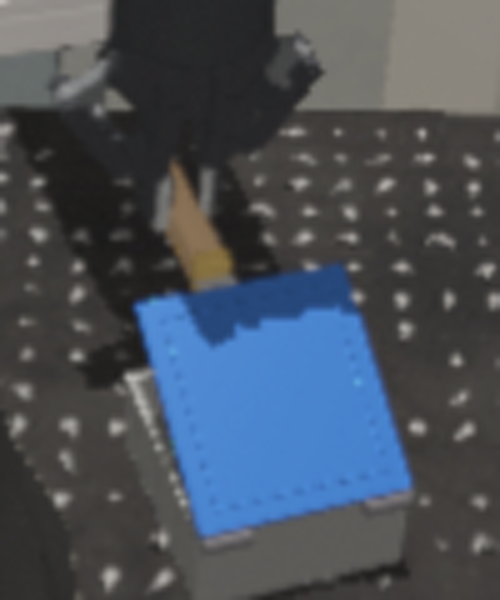

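{"fn": "servo_tool", "kwargs": {"commands": [[0,-0.02,-0.2,0,0,0],[0,-0.02,-0.2,0,0,0],[0,-0.02,-0.2,0,0,0],[0,0,0,0,0,0],[0,0,0,0,0,0]]}}

```text
t: 11.1
ee_pos: [0.4672, 0.1078, 0.1032]
ee_rot: [[-0.066, 0.99, -0.126], [0.998, 0.065, -0.01], [-0.002, -0.127, -0.992]]
wrist_force: [-1.3, 0.5, -1.2]
gripper_width: 0.0131
```

```bash
cat >> h.py <<'E'
def cover(tag):
    P=cloud('side',np.load(tag+'.npy'));im=cv2.imread(tag+'_full.png');h=cv2.cvtColor(im,cv2.COLOR_BGR2HSV)
    m=cv2.inRange(h,(100,120,40),(125,255,255));m=cv2.erode(m,np.ones((5,5)))>0
    m&=(abs(P[...,0]-.6)<.12)&(abs(P[...,1]-.116)<.08)
    X=P[m]-[.597,.1163,0];X=X@Rz(np.radians(3.7))
    a,b=np.polyfit(X[:,0],X[:,2],1);print("cover",len(X),"angle",-np.arctan(a),"z at hinge",a*.055+b)
E
python3 -c "
from h import *
delta2([.465,.108,.09],np.radians(93.7),.126);snap('side','p7s',(230,120,330,240),5);cover('p7s');cover('p5s')"
```

```text
t 11.1 p [0.4672 0.1078 0.1032] yaw 93.77 w 0.0131 F [-1.29  0.54 -1.15] q [ 0.09  0.21 -0.4   1.08  0.    0.03]
shift now-axes [ 0.01 -0.01  0.33] target axes [ 0.01 -0.01  0.33] turn [-0.01  0.01  0.01]
blade pitch up -0.001 tip [0.5941 0.1172 0.1086]
cover 1808 angle 0.85102246941612 z at hinge 0.05665097280686392
cover 1127 angle 0.003205320019810265 z at hinge 0.05382062468401638
```

View pics/p7s.png

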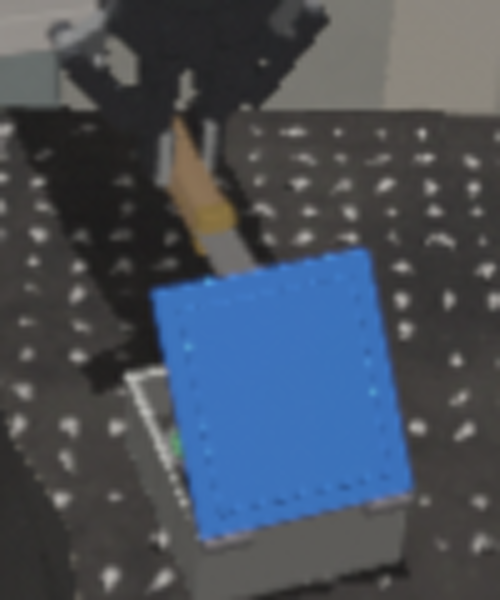

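{"fn": "servo_tool", "kwargs": {"commands": [[0,0.02,0.15,0,0,0],[0,0.02,0.15,0,0,0],[0,-0.3,0.04,0,0,0],[0,-0.5,0.06,0,0,0],[0,-0.5,0.06,0,0,0],[0,-0.5,0.06,0,0,0],[0,-0.5,0.06,0,0,0],[0,-0.3,0.04,0,0,0],[0,0,0,0,0,0]]}}

```text
t: 12.05
ee_pos: [0.3541, 0.1002, 0.0874]
ee_rot: [[-0.066, 0.989, -0.131], [0.998, 0.065, -0.011], [-0.002, -0.131, -0.991]]
wrist_force: [0.3, -0.5, -1.3]
gripper_width: 0.0129
```

```bash
python3 -c "
from h import *
delta2([.365,.102,.02],np.radians(93.7),.126);snap('side','p8s',(210,100,330,240),4.2);cover('p8s')
R,p0=bot.get_obs()['ee_rot'],bot.get_obs()['ee_pos']
P=cloud('side',np.load('p8s.npy'));im=cv2.imread('p8s_full.png');hs=cv2.cvtColor(im,cv2.COLOR_BGR2HSV)
L=(P-p0)@R
m=(abs(L[...,0])<.013)&(L[...,1]>.055)&(L[...,1]<.13)&(L[...,2]>-.06)&(L[...,2]<.02)
print(m.sum());X=L[m];print(np.polyfit(X[:,1],X[:,2],1),X.min(0),X.max(0))
"
```

```text
t 12.05 p [0.3541 0.1002 0.0874] yaw 93.76 w 0.0129 F [ 0.28 -0.52 -1.34] q [ 0.1   0.05 -0.64  1.01  0.    0.03]
shift now-axes [0.03 0.49 1.63] target axes [0.03 0.49 1.64] turn [-0.04  0.01  0.01]
blade pitch up -0.005 tip [0.481  0.1096 0.0922]
cover 1825 angle 0.8522586811570428 z at hinge 0.05664789066332526
141
[-0.1189279  -0.00775074] [-0.01045106  0.05519274 -0.0252743 ] [ 0.00798033  0.12872298 -0.00353982]
```

View pics/p8s.png

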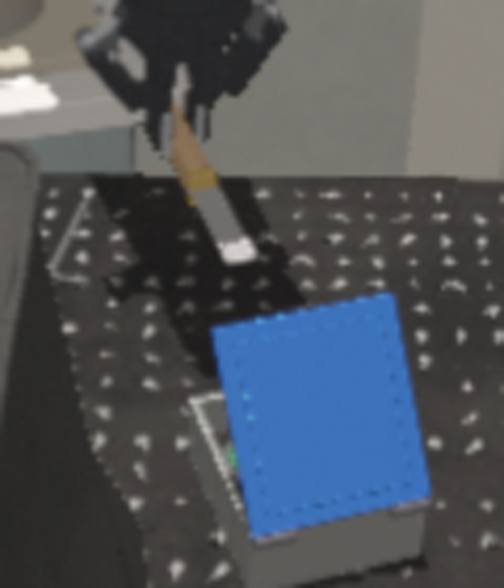

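```bash
python3 -c "
from h import *
print(pz('side',[(231.5,146.5),(222,164.5),(230,167)],0.003).round(3))
print(pz('top',[(190+325/4,130+600/4),(190+300/4,130+580/4),(262,312)],0.003).round(3))"
```

```text
[[0.279 0.055 0.003]
 [0.357 0.013 0.003]
 [0.373 0.033 0.003]]
[[0.36  0.019 0.003]
 [0.372 0.033 0.003]
 [0.287 0.043 0.003]]
```

{"fn": "servo_tool", "kwargs": {"commands": [[0,0.03,0.3,-0.04,0,0],[0,0.05,0.4,0,0,0],[0,0.05,0.4,0,0,0],[0,0.05,0.35,0,0,0],[0,0.02,0.2,0,0,0],[0,0,0,0,0,0]]}}

```text
t: 12.7
ee_pos: [0.3654, 0.1009, 0.0208]
ee_rot: [[-0.065, 0.992, -0.11], [0.998, 0.064, -0.009], [-0.002, -0.11, -0.994]]
wrist_force: [-0.3, -0.3, -1.4]
gripper_width: 0.013
```

```bash
python3 -c "
from h import *
delta2([.355,.102,.006],np.radians(93.7),.126)"
```

```text
t 12.7 p [0.3654 0.1009 0.0208] yaw 93.72 w 0.013 F [-0.34 -0.29 -1.41] q [ 0.1   0.15 -0.7   0.83  0.    0.03]
shift now-axes [ 0.05 -0.22  0.4 ] target axes [ 0.05 -0.21  0.4 ] turn [0.1  0.01 0.  ]
blade pitch up 0.016 tip [0.4922 0.1101 0.0283]
```

Key is at y ≤ 0.055 and the fingers will only open part-way, so that's clear. Lowering gently.

{"fn": "servo_tool", "kwargs": {"commands": [[0,-0.1,0.2,0.1,0,0],[0,0,0.1,0,0,0],[0,0,0.05,0,0,0],[0,0,0,0,0,0]]}}

```text
t: 13.1
ee_pos: [0.3619, 0.1006, 0.0074]
ee_rot: [[-0.065, 0.99, -0.123], [0.998, 0.064, -0.01], [-0.002, -0.123, -0.992]]
wrist_force: [-0.6, 0.9, -0.2]
gripper_width: 0.0132
```

```bash
python3 -c "
from h import *
delta2([.355,.102,.006],np.radians(93.7),.126)"
```

```text
t 13.1 p [0.3619 0.1006 0.0074] yaw 93.72 w 0.0132 F [-0.6   0.94 -0.18] q [ 0.1   0.18 -0.71  0.81  0.    0.03]
shift now-axes [ 0.05 -0.16  0.06] target axes [ 0.04 -0.16  0.06] turn [0.02 0.01 0.  ]
blade pitch up 0.003 tip [0.4887 0.1099 0.0133]
```

{"fn": "servo_tool", "kwargs": {"commands": [[0,0,0.04,0,0,0],[0,0,0.02,0,0,0],[0,0,0,0,0,0]]}}

```text
t: 13.4
ee_pos: [0.3623, 0.1007, 0.0063]
ee_rot: [[-0.065, 0.99, -0.122], [0.998, 0.064, -0.01], [-0.002, -0.122, -0.993]]
wrist_force: [0.6, 0.1, 0.1]
gripper_width: 0.0129
```

{"fn": "servo_tool", "kwargs": {"commands": [[0,0,0,0,0,0],[0,0,0,0,0,0],[0,0,0,0,0,0],[0,0,0,0,0,0],[0,0,0,0,0,0],[0,0,-0.1,0,0,0],[0,0,-0.3,0,0,0],[0,0,-0.5,0,0,0],[0,0,-0.6,0,0,0],[0,0,-0.6,0,0,0],[0,0,-0.5,0,0,0],[0,0,0,0,0,0]], "claw": 0}}

```text
t: 14.6
ee_pos: [0.3746, 0.1017, 0.114]
ee_rot: [[-0.065, 0.99, -0.123], [0.998, 0.064, -0.01], [-0.002, -0.123, -0.992]]
wrist_force: [1.7, -0.3, 0.2]
gripper_width: 0.0427
```

```bash
python3 -c "
from h import *
delta2([.355,.102,.006],np.radians(93.7),.126);snap('side','p9s',None,1.5);cover('p9s')
P=cloud('side',np.load('p9s.npy'))
snap('top','p9',None,1.5)"
```

```text
t 14.6 p [0.3746 0.1017 0.114 ] yaw 93.73 w 0.0427 F [ 1.72 -0.32  0.18] q [ 0.1   0.04 -0.58  1.07  0.    0.03]
shift now-axes [ 0.04 -0.15  2.74] target axes [ 0.04 -0.14  2.74] turn [0.02 0.01 0.  ]
blade pitch up 0.003 tip [0.5014 0.111  0.1199]
cover 1820 angle 0.8531298914916983 z at hinge 0.05664472709882079
```

View pics/p9s.png

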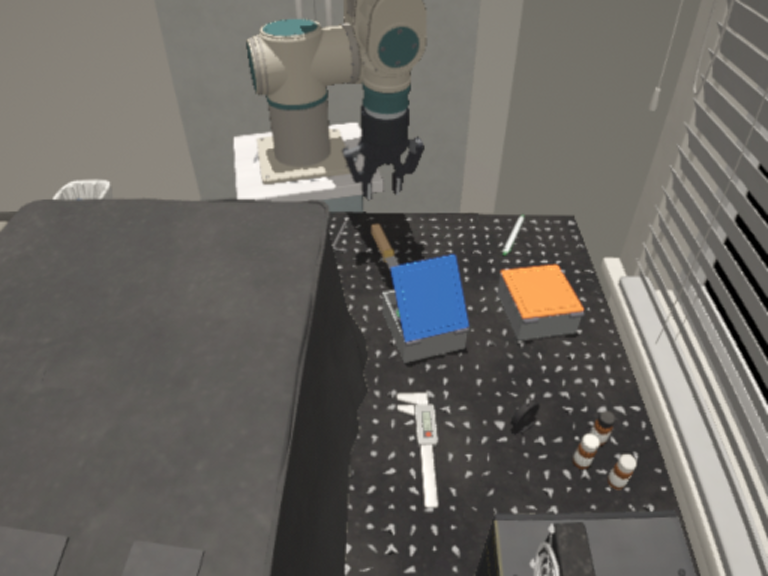

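```bash
python3 -c "
from h import *
P=cloud('side',np.load('p9s.npy'));im=cv2.imread('p9s_full.png');h=cv2.cvtColor(im,cv2.COLOR_BGR2HSV)
m=(abs(P[...,1]-.105)<.02)&(P[...,0]>.3)&(P[...,0]<.5)&(P[...,2]>.008)&(P[...,2]<.05)
X=P[m];print(len(X),X.min(0),X.max(0),np.polyfit(X[:,0],X[:,2],1))
for a in np.arange(.3,.5,.02):
  k=m&(abs(P[...,0]-a)<.01);print(round(a,2),k.sum(),P[k].mean(0).round(3) if k.any() else '')
o=P[192:200,352:368];print('orange',np.median(o[...,2]))
"
```

```text
205 [0.32806907 0.09041076 0.00804274] [0.44906259 0.11345934 0.02515344] [-0.06914896  0.04529705]
0.3 0 
0.32 1 [0.328 0.103 0.02 ]
0.34 25 [0.34  0.096 0.021]
0.36 30 [0.359 0.097 0.019]
0.38 36 [0.38  0.1   0.021]
0.4 37 [0.401 0.1   0.019]
0.42 46 [0.42  0.103 0.017]
0.44 30 [0.439 0.105 0.013]
0.46 0 
0.48 0 
orange 0.05417718868852771
```

View pics/p9.png

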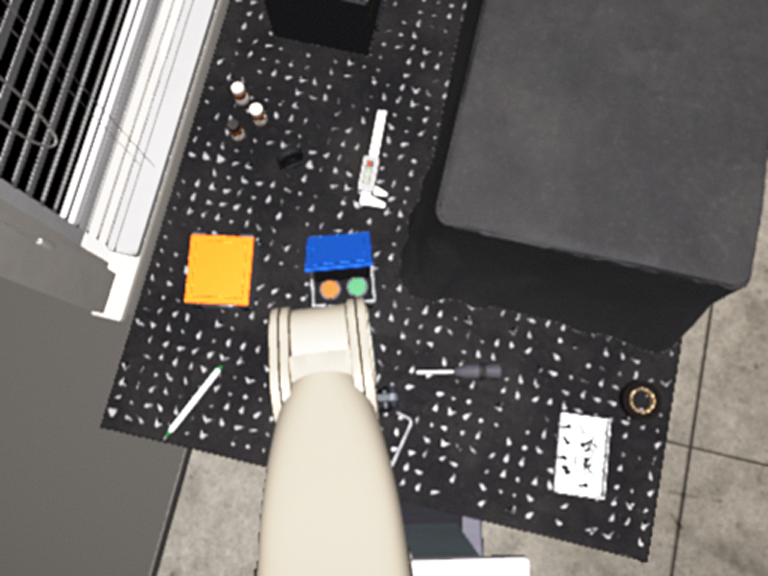

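The side picture shows the blade lying flat. Its handle top measures about 21 mm, its blade about 13 mm, and its tip should be near x = 0.49, against the case front at 0.542. The blue cover stands at about 0.85 rad. The orange cover is shut, with its top at 54 mm.

```bash
python3 -c "
from bench import workorder
print(workorder.hand_in())"
```

```text
the job is handed in; nothing more can be done
None
```

I pried the blue cover open with the wooden-handled blade and laid the blade on the bench. I handed the job in after about 14.6 s of the 51 s; no verdict is reported.

**What I did:** I gripped the blade by its handle and slid it about 55 mm into the notch. I then lifted about 70 mm, drew it straight back and set it down in front of the case.

**Last checks:**
- **Blue cover:** it measured 0.85 rad with the blade under it, just after withdrawal and at the end, so it holds by itself.
- **Orange cover:** shut, with its top at about 54 mm.
- **Pry blade:** flat on the bench, handle top about 21 mm and blade about 13 mm high. By my estimate its tip is about 50 mm short of the case.
- **Forces:** the wrist force stayed under about 3.5 N in every reading I took, and I saw no contact between the gripper and the blue case.

**What disagreed or went unconfirmed:**
- **Slip in the grip:** the blade tipped up about 7 degrees in the jaws as I drew it from beside the dark block. I measured this in both cameras and tilted the tool to level it.
- **Finger opening:** it read about 13 mm on the 16 mm handle, which I can't explain, but the grip held.
- **Prying contact:** I inferred the blade's contact with the case from the cover rising and the wrist force; I did not measure it directly.
- **Final tip position:** the arm hid the tip from the top camera and the raised cover hid it from the side camera. The tip clearance is therefore worked out from the pose at release.

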